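# Pull the red button cap off the control box

## Robot

A 6-joint arm with a two-finger parallel gripper is mounted at the origin on a cart in front of the work surface, level with it; the furniture and walls round the work are solid. World frame = base frame: x ahead of the robot, y to its left, z up, the work surface at z = 0. Lengths are in m, angles in degrees, forces in N, time in s.
With the tool pointing down it reaches from about 0.375 to 0.9 m from the base axis. Payload 3.1 kg.
Tool frame: the origin (TCP) lies at the very end of the fingers, on their centre line; the grasp point (between the pads) lies 19 mm behind it; z points along the fingers, y is the line along which they close (so a half turn about z gives the same grasp; the last joint's range is limited). The gripper opens to 87 mm and grips with 3 to 60 N. Pads are 19 mm wide; open, the fingers measure 117 mm over their backs; the gripper's body (75 mm by 190 mm) begins 51 mm behind the grasp point.
Start: joints at [-80.988, 30.224, 82.088, -0, 67.689, -10.227], TCP at [0.206, -0.59, 0.223] pointing down, gripper open.
Joint ranges: [-176.69, 176.69], [-43.24, 126.21], [12.49, 139.97], [-82, 262], [0, 151.66], [-163.58, 163.58]. Speed limits (degrees/s): [159.86, 159.86, 180, 180, 180, 180].

## Interface

Orientations are given as a 3x3 rotation matrix whose columns are the frame's x, y, z axes.
In Python, from rig import * gives the robot as it stands.
- The arm moves only by the tool jog_arm, never from a script. Its arguments are lists of equal length, an entry for each row: "delta_pos": the shift along the world's x, y, z in cm, a list of three; "turn": the turn about the world's z in degrees; "grip": the closure, from 0 (fully open) to 1 (shut). In form: {"delta_pos": [[x, y, z], ...], "turn": [turn, ...], "grip": [grip, ...]}. A call has 1 to 12 rows; each row is the pose to reach, as a shift and turn from the pose commanded when the call began; what a row does not reach only later rows make up. A row lasts 1/8 s, in which the tool goes at most 62.5 mm and 10.7 degrees, less where a joint would pass 70% of its speed; a pose out of reach is approached as far as the arm can. A call with a gripper value outside its range is refused whole. The fingers move at their own pace and stop on an object; the grip force is fixed at half the most. Time passes only in rows, so rows that repeat a pose let the fingers close. It gives the time, the measured TCP pose, the force, the opening and the grip force at its end, in the units of the state.
- read_state(): the state, without advancing time (a new reading comes with each control period).
- capture(name): name is "scene" or "side" or "wrist"; returns a dict with "color" (480x640x3 uint8, blue, green, red), "fovy" (degrees; the focal length in pixels is half the picture's height over the tangent of half this angle, whatever the lens; pixels are square), "cx", "cy" (the principal point, pixels), "k1" (the pictures are not rectified: a ray, as slopes to the right and down, at radius r is drawn at 1 + k1 r^2 times it, then the intrinsics apply), "camera_from_world" (4x4, takes a point from world to camera coordinates). Camera axes: x right, y up, looking along -z (the intrinsics and any distortion apply to the point x, -y, -z); pixel columns grow to the right and rows downward; lengths in m; the calibration is good to about 2 mm. A picture is of the moment at which its call begins. There is no depth.
- hand_in(): hands the job in; it is judged then, once.
The state is a dict: "time_s": time; "joint_positions": joint angles; "qvel": joint speeds; "tau": joint torques, N m; "position": TCP position; "tcp_rot": TCP orientation; "force": force on the tool from outside, world axes, zero at the start; "moment": the same for the moment, N m; "opening": opening from 0.0 (shut) to 1.0 (fully open); "grasp_force": force on a finger pad.
Only numpy, scipy, OpenCV 4.12 (cv2) and the standard library are available. Lean on these libraries where they do the work, as an engineer would, in place of code of your own. Each camera call takes 0.05 s, during which the arm holds its last target. There are 200 camera calls.

## Task

Take the blue C-shaped cap puller by its handle and press its fork gently onto the control box's floating dust plate, so that it slides in through the low T-shaped opening of the yellow guard and under the red cap; then pull the cap up until it pops off its post. Carry the cap on the fork to the yellow tray and stand the puller upright in the tray with the cap still lying on the fork. Never touch the red cap with the fingers, force nothing, and leave the grey cap and the other things alone.

Things in the scene. Friction and masses are not known exactly. Their poses are not given: they have to be found in the camera images.
- puller_handle (a point): Blue C-shaped cap puller (about 150 g) standing free on its flat fork. This point: middle of its upright black square handle (16 x 16 mm, 46 to 97 mm above the fork's underside; blue 24 mm knob above it, to 105 mm), 73 mm above the underside, straight above the fork's middle. x points the way the fork opens, z up. A spine 24 to 32 mm behind (-x) and an arm 38 to 46 mm up join handle and fork.
- fork_seat (a point): Middle of the fork's upper face, straight below the handle and 4 mm above the fork's underside; axes as the puller. The fork is 45 mm wide from 13 mm behind to 22 mm ahead of it; a neck 18 mm wide runs from there to the spine, 32 mm behind. Its slot, 18 mm wide, is open ahead (+x) and ends 9 mm behind this point. Properly hooked, the cap's axis is over this point.
- fork_tip (a point): Midway between the two tine tips of the fork, 20 mm ahead of the fork seat and at the height of the lip's top, 6 mm above the underside. This lip at the tips and the rims along the fork's sides (20 mm left and right of the middle) stand 2 mm above its upper face and keep the cap from sliding off.
- cap_red_base (a point): Red round cap, 34 mm across, 16 mm high, 30 g, snapped on a white upright post 14 mm across. This point: centre of its flat underside, 51.5 mm above the box's underside, z up; yaw means nothing. It comes off with a straight pull of about 6 to 15 N, is free of the post 13 mm up, and must not be loaded with more than 25 N.
- cap_grey_base (a point): Grey cap of the same shape on the other post, 96 mm beside the red one; centre of its underside. It stays on. Which post carries which cap varies.
- control_box: Fixed grey control box, 130 (x) x 200 (y) mm, housing 31 mm high; origin at the centre of its underside; -x side faces the robot. Posts at x = +32, y = +48 and -48 mm. The fork goes in along the box's +x: start on the plate with the fork's middle about 52 mm before the cap's axis, slide till the slot's end meets the post (14 mm across). Over 20 N on box, guard or plate damages it.
- plate_mid (a point): A point on the box, 40 mm above its underside: average height of the dark slick dust plate's upper face. Plate and guards really stand up to 5 mm higher or lower, which no reading shows: feel it. The plate (113 x 183 mm) floats level on springs: sinks from about 2 N, 1 mm per 3 N, hard stop 3.2 mm down (about 12 N).
- guard_mid (a point): A point on the box midway between the two yellow guards, one before each cap, 20 to 24 mm before the posts' axes. Each has an upside-down-T opening: 54 mm wide below its brow, whose underside is 4.5 mm above the untouched plate (the 6 mm high fork passes only with the plate pressed 1.5 mm or more), and a slit 26 mm wide, open at the top, for neck and spine. Brows are 8 mm high.
- tray: Fixed yellow open tray, 120 (x) x 110 (y) x 22 mm high outside, walls 4 mm, floor 4 to 5 mm thick; origin at the centre of its underside.
- fuse_box: White flat box of fuses, 40 x 62 x 16 mm, loose bystander; origin at the centre of its underside.
- solder_reel: Blue and silver solder reel, 61 mm across, 38 mm high, loose bystander; origin at the centre of its underside.
- cell: Green battery cell standing upright, 14 mm across, 50 mm high, loose bystander; origin at the centre of its underside.
There are look-alikes about, which are no part of the job. Of the things that look like the control_box, the larger one is meant.

How it is judged (in metres and radians):
On the way, in this order (a step that is already met when the one before it is completed fails the run):
1. the fork is fully under the red cap, which is still seated on its post (horizontal distance between fork_seat and cap_red_base below 0.005 m and z of fork_seat in the frame of cap_red_base between -0.018 and 0.001 m and distance of cap_red_base from where it was at the start of the episode below 0.003 m), for 0.1 s.
2. the red cap is off its post, lifted on the fork (z of cap_red_base in the frame of control_box above 0.069 m and distance between fork_seat and cap_red_base below 0.008 m), for 0.1 s.
At the end, for the whole second after the job is handed in: The puller stands upright (within 7 degrees) and at rest on the tray's floor, its fork's middle within 45 mm of the tray's centre along each side, and the red cap lies on its fork (centre of the cap's underside within 10 mm of the fork seat) (distance between fork_seat and cap_red_base below 0.01 m and angle between fork_seat's own z axis and vertical below 0.12 rad and x of fork_seat in the frame of tray between -0.045 and 0.045 m and y of fork_seat in the frame of tray between -0.045 and 0.045 m and z of fork_seat in the frame of tray below 0.012 m and linear speed of each of puller, cap_red below 0.02 m/s); the robot touches nothing.
It fails at once if a finger touches the red cap (contact force between the fingers and cap_red above 0.5 N).
It fails at once if the control box, its guard or its plate is pushed with more than 20 N (contact force between any of puller, the arm and control_box above 20 N).
It fails at once if the puller loads the red cap with more than 25 N (contact force between puller and cap_red above 25 N).
It fails at once if the grey cap is disturbed (distance of cap_grey_base from where it was at the start of the episode above 0.004 m).
It fails at once if the fuse box, solder reel or battery cell is displaced by more than 20 mm (distance of any of fuse_box, solder_reel, cell from where it was at the start of the episode above 0.02 m).
It also fails if it takes over 61 s, if anything falls off the work surface, if the arm or the gripper's body presses on something with over 40 N, if the wrist force passes 120 N, or if a joint passes its speed limit or range.

## Working session

There is one attempt and no reset: what is moved stays moved. The work goes in short steps, Python scripts to look and compute and a tool call to move; the robot and the scene stay as the last step left them, time stands still between calls to the robot, and variables do not carry over. Pictures are saved under pics/ and viewed, at most 10 in all, crops included, and the job is handed in when it is done.

Besides the shell and the picture viewer there is one more tool, called after "Call:" as a command line: name --pt "numbers of a row" for each row, then --argument value for the rest. jog_arm: Moves the arm, as the interface text tells. Its arguments: {"type":"object","properties":{"delta_pos":{"type":"array"},"turn":{"type":"array"},"grip":{"type":"array"}},"required":["delta_pos","turn","grip"]}

```bash
ls; mkdir -p pics
cat > h.py <<'E'
from rig import *
import numpy as np, cv2
def snap(n,f=None):
    c=capture(n)
    np.save(f'{f or n}.npy',c,allow_pickle=True)
    if f: cv2.imwrite(f'pics/{f}.png',c['color'])
    return c
def load(f): return np.load(f'{f}.npy',allow_pickle=True).item()
def ray(c,u,v):
    f=240/np.tan(np.radians(c['fovy'])/2)
    d=np.array([(u-c['cx'])/f,(v-c['cy'])/f]); s=d.copy()
    for _ in range(20): s=d/(1+c['k1']*(s@s))
    M=np.array(c['camera_from_world']); R=M[:3,:3]
    return -R.T@M[:3,3], R.T@np.array([s[0],-s[1],-1])
def onz(c,u,v,z):
    o,d=ray(c,u,v); return o+d*(z-o[2])/d[2]
def proj(c,p):
    f=240/np.tan(np.radians(c['fovy'])/2)
    q=np.array(c['camera_from_world'])@np.append(p,1); s=np.array([q[0],-q[1]])/-q[2]
    s=s*(1+c['k1']*(s@s)); return np.array([c['cx'],c['cy']])+f*s
def two(c1,p1,c2,p2):
    o1,d1=ray(c1,*p1);o2,d2=ray(c2,*p2)
    A=np.stack([d1,-d2],1); t=np.linalg.lstsq(A,o2-o1,rcond=None)[0]
    a=o1+t[0]*d1;b=o2+t[1]*d2
    return (a+b)/2,np.linalg.norm(a-b)
E
python3 - <<'E'
from h import *
np.set_printoptions(precision=4,suppress=True)
for n in ['scene','side']:
    c=snap(n,n+'0'); M=np.array(c['camera_from_world']); print(n,-M[:3,:3].T@M[:3,3],c['fovy'],c['k1'])
print(read_state())
E
```

```text
pics
scene [-0.016  -0.6499  1.2059] 55.365666665681495 -0.024472764971227554
side [-0.0168  0.9741  0.6266] 54.54487317334075 -0.09237599549412752
{'time_s': 0.1, 'joint_positions': array([-80.987 ,  30.2765,  82.1491,   0.0002,  67.6884, -10.2265]), 'qvel': array([-0.0511, -0.1496, -0.183 , -0.0438, -0.0404, -0.0303]), 'tau': array([ -0.0002, -44.0987, -17.715 ,   0.0635,   0.0534,  -0.    ]), 'position': array([ 0.2059, -0.5894,  0.2216]), 'tcp_rot': array([[ 0.9441,  0.3295, -0.0003],
       [ 0.3295, -0.9441,  0.002 ],
       [ 0.0004, -0.002 , -1.    ]]), 'force': array([ 1.2142, -0.3677, -0.2304]), 'moment': array([0.007 , 0.0323, 0.0119]), 'grasp_force': 0.0, 'opening': 1.0002744203036311}
```

View pics/scene0.png

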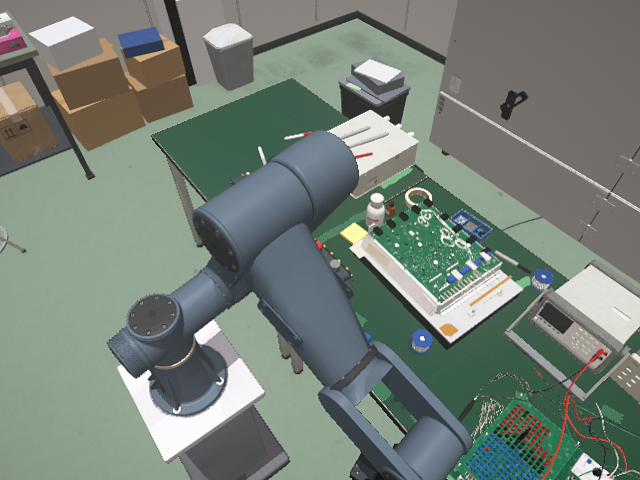

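View pics/side0.png

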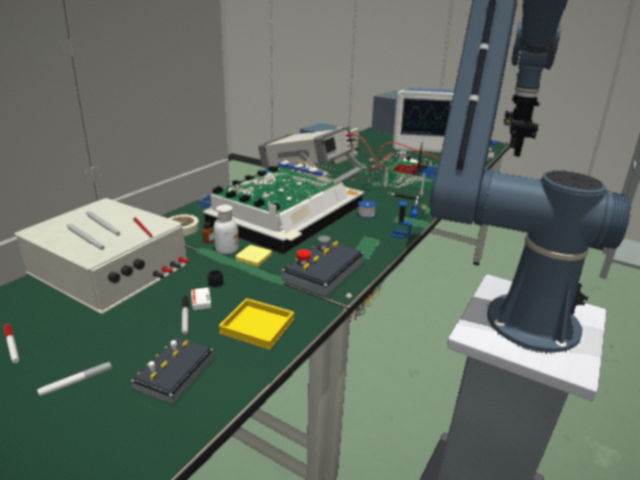

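The side view shows the larger box at (325,263) with the red cap at (303,254) and the grey cap at (323,240). A small look-alike box is at (172,368) and the tray at (257,322). The puller is probably the blue and black thing near (403,222). The arm blocks the scene view.

Run:
```python
from h import *
np.set_printoptions(precision=3,suppress=True)
c=load('side0')
im=c['color'][180:300,260:460]; cv2.imwrite('pics/crop1.png',cv2.resize(im,None,fx=4,fy=4,interpolation=cv2.INTER_CUBIC)[:600])
for n,u,v,z in [('red',303,258,.05),('grey',323,244,.05),('tray',257,322,.01),('puller',402,235,0),('cell?',368,208,0),('fuse',201,298,0)]: print(n,onz(c,u,v,z))
```

```text
red [0.543 0.124 0.05 ]
grey [0.542 0.031 0.05 ]
tray [0.508 0.354 0.01 ]
puller [ 0.424 -0.239  0.   ]
cell? [ 0.602 -0.365  0.   ]
fuse [0.682 0.347 0.   ]
```

View pics/crop1.png

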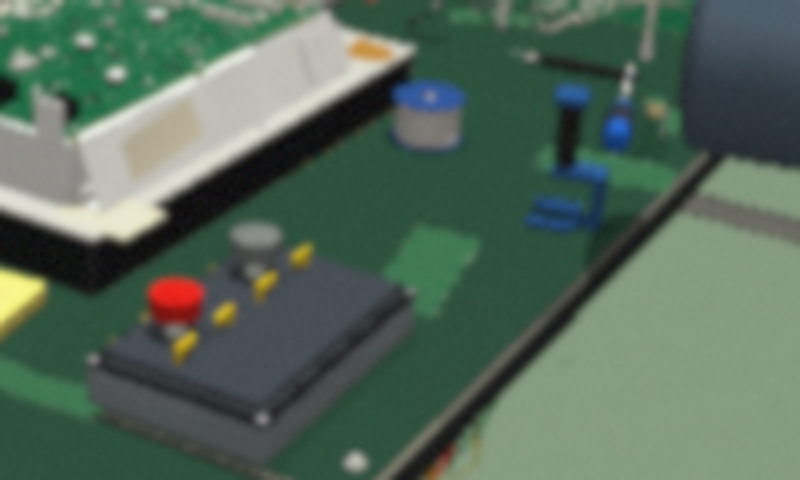

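The crop confirms the puller at about (401,217), with blue knob, black handle and C shape, fork toward image left (+x). What could be mistaken for it: the blue tool at (414,212) and the solder reel at (368,208). The red cap is on the post nearer the tray. The arm goes over next for a closer look.

Call:
jog_arm --pt "3 6 2" --pt "6 12 4" --pt "9 18 5" --pt "12 24 6" --pt "15 30 6" --pt "17 33 6" --pt "17 33 6" --pt "17 33 6" --turn '[0,0,0,0,0,0,0,0]' --grip '[0,0,0,0,0,0,0,0]'

```text
time_s: 1.1
position: [0.3761, -0.2601, 0.2825]
tcp_rot: [[0.944, 0.331, -0.0], [0.331, -0.944, -0.001], [-0.0, 0.0, -1.0]]
force: [0.6, -0.1, -0.5]
opening: 0.999
grasp_force: 0.0
```

Run:
```python
from h import *
np.set_printoptions(precision=3,suppress=True)
s=read_state(); print(s['position'],s['force'],s['time_s'])
w=snap('wrist','w1'); sc=snap('scene','s1')
M=np.array(w['camera_from_world']); print(-M[:3,:3].T@M[:3,3],M[:3,:3],w['fovy'])
cv2.imwrite('pics/w1s.png',np.hstack([cv2.resize(w['color'],(400,300)),cv2.resize(sc['color'],(400,300))]))
```

```text
[ 0.376 -0.26   0.283] [ 0.641 -0.079 -0.517] 1.1
[ 0.445 -0.236  0.444] [[ 0.33  -0.944 -0.001]
 [ 0.91   0.319 -0.267]
 [ 0.252  0.088  0.964]] 69.45061660037143
```

View pics/w1s.png

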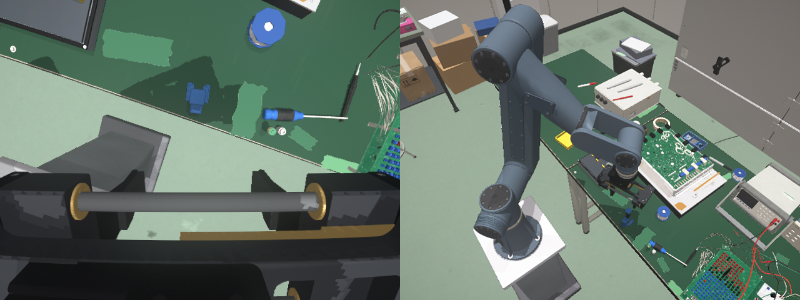

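The wrist view (full scale) shows the puller near (317,155), fork tips pointing up the image. The screwdriver is at (430,184) and the reel at (427,45). The scene view shows the puller near (362,344).

Run:
```python
from h import *
np.set_printoptions(precision=4,suppress=True)
w=load('w1'); s=load('s1')
a=cv2.resize(w['color'][115:195,275:360],None,fx=6,fy=6,interpolation=cv2.INTER_CUBIC)
b=cv2.resize(s['color'][310:370,330:385],None,fx=5,fy=8,interpolation=cv2.INTER_CUBIC)
a=a[:480,:510]; b=cv2.resize(b[:480],(275,480))
cv2.imwrite('pics/c2.png',np.hstack([a,b]))
for n,c,(x0,y0,x1,y1) in [('w',w,(275,115,360,195)),('s',s,(330,310,385,370))]:
    h=cv2.cvtColor(c['color'],cv2.COLOR_BGR2HSV)[y0:y1,x0:x1]
    m=((abs(h[...,0].astype(int)-110)<12)&(h[...,1]>140)&(h[...,2]>50)).astype(np.uint8)
    k,l,st,ce=cv2.connectedComponentsWithStats(m)
    for i in range(1,k):
        if st[i,4]>8: print(n,st[i]+[x0,y0,0,0,0],ce[i]+[x0,y0])
```

```text
w [ 297  132   39   50 1223] [315.3598 155.453 ]
s [360 333  11  10  64] [365.1719 337.0625]
s [355 347  19  14 124] [363.5242 353.6532]
```

View pics/c2.png

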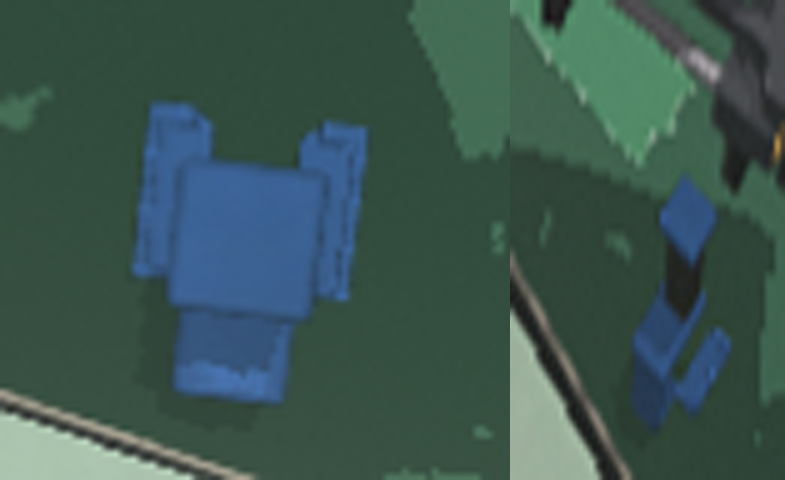

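The crop shows the knob as a square, with corners at crop (187,160), (327,172), (308,320) and (170,303). The tine tips are at (150,103) and (366,127), the fork's rear corners at (135,275) and (345,300).

Run:
```python
from h import *
np.set_printoptions(precision=4,suppress=True)
w=load('w1'); s=load('s1'); d=load('side0')
P=lambda x,y,z: onz(w,275+x/6-.4,115+y/6-.4,z)
K=np.array([P(*q,.105) for q in [(187,160),(327,172),(308,320),(170,303)]]); print(K, K.mean(0))
for i in range(4): print(np.linalg.norm(K[i]-K[i-1]))
a=lambda v: np.degrees(np.arctan2(v[1],v[0]))
print('yaw',a(K[0]-K[3]),a(K[1]-K[2]),a(K[0]-K[1])-90)
F=np.array([P(*q,.006) for q in [(150,103),(366,127),(345,300),(135,275)]]); print(F,F.mean(0)); print('w',np.linalg.norm(F[0]-F[1]),np.linalg.norm(F[0]-F[3]))
print('yaw',a(F[0]-F[3]),a(F[1]-F[2]),a(F[0]-F[1])-90)
print('knob scene',onz(s,365.2,337,.105), 'tri side', two(d,(402.5,203.5),w,(275+248/6-.4,115+239/6-.4)))
# side: box and tray
def blob(c,lo,hi,roi):
    x0,y0,x1,y1=roi
    h=cv2.cvtColor(c['color'],cv2.COLOR_BGR2HSV)[y0:y1,x0:x1]
    m=cv2.inRange(h,lo,hi); k,l,st,ce=cv2.connectedComponentsWithStats(m)
    for i in range(1,k):
        if st[i,4]>5: print(st[i]+np.array([x0,y0,0,0,0]),ce[i]+[x0,y0])
    return m
print('red');blob(d,(0,150,80),(8,255,255),(285,230,330,270))
print('guards');blob(d,(20,120,80),(35,255,255),(285,230,350,280))
print('tray');blob(d,(20,150,80),(35,255,255),(200,290,310,355))
```

```text
[[ 0.4426 -0.2253  0.105 ]
 [ 0.4482 -0.2467  0.105 ]
 [ 0.4255 -0.2517  0.105 ]
 [ 0.4207 -0.2299  0.105 ]] [ 0.4343 -0.2384  0.105 ]
0.022410472545182594
0.022161680177868334
0.02325055214529506
0.022287583690208158
yaw 11.879974509213064 12.246918079208285 14.534687857943936
[[ 0.4502 -0.2115  0.006 ]
 [ 0.4602 -0.2544  0.006 ]
 [ 0.4263 -0.2622  0.006 ]
 [ 0.4167 -0.2195  0.006 ]] [ 0.4384 -0.2369  0.006 ]
w 0.04404622201152941 0.034419881366124554
yaw 13.462928073254991 12.869453748122742 13.162619801410997
knob scene [ 0.4306 -0.2424  0.105 ] tri side (array([ 0.434 , -0.2385,  0.1016]), np.float64(0.00040627995003237867))
red
[297 249  13  12 131] [303.1908 254.4962]
guards
[333 241   5   6  23] [335.087  243.3913]
[324 248   5   7  22] [325.8182 250.4545]
[314 256   5   5  20] [316.05 258.1 ]
[303 262   6   9  30] [305.6 266. ]
tray
[ 219  298   75   51 2422] [256.6268 322.8163]
```

Puller at (0.434, -0.238), yaw about 13°, and its sizes check out. I'll grip it front to back, fingers closing along the puller's x, which resists pitching best.

Call:
jog_arm --pt "2 1 -2" --pt "4 2 -4" --pt "5.8 2.2 -6" --pt "5.8 2.2 -8" --pt "5.8 2.2 -10" --pt "5.8 2.2 -11" --pt "5.8 2.2 -12" --pt "5.8 2.2 -13" --pt "5.8 2.2 -15" --pt "5.8 2.2 -19" --pt "5.8 2.2 -22.8" --pt "5.8 2.2 -22.8" --turn '[10.5,21,31.5,42,52.5,63,73.5,84,84,84,84,84]' --grip '[0,0,0,0,0,0,0,0,0,0,0,0]'

```text
time_s: 2.7
position: [0.4319, -0.2384, 0.0521]
tcp_rot: [[-0.226, 0.974, -0.005], [0.974, 0.226, 0.004], [0.005, -0.004, -1.0]]
force: [-0.2, -0.5, -0.5]
opening: 1.006
grasp_force: 0.0
```

Call:
jog_arm --pt "0 0 0" --pt "0 0 0" --pt "0 0 0" --pt "0 0 0" --pt "0 0 0" --pt "0 0 0" --turn '[0,0,0,0,0,0]' --grip '[0.7,0.8,0.9,1,1,1]'

```text
time_s: 3.45
position: [0.434, -0.238, 0.0546]
tcp_rot: [[-0.229, 0.973, 0.0], [0.973, 0.229, -0.0], [-0.0, 0.0, -1.0]]
force: [-0.3, -0.2, 0.5]
opening: 0.4
grasp_force: 0.0
```

Call:
jog_arm --pt "0 0 2" --pt "0 0 5" --pt "1 5 10" --pt "1 10 15" --pt "1 15 16" --pt "1 15 16" --pt "1 15 16" --turn '[0,0,0,0,0,0,0]' --grip '[1,1,1,1,1,1,1]'

```text
time_s: 4.32
position: [0.4439, -0.0879, 0.2144]
tcp_rot: [[-0.23, 0.973, -0.0], [0.973, 0.23, -0.0], [-0.0, -0.0, -1.0]]
force: [-0.7, 0.0, -1.3]
opening: 0.264
grasp_force: 30.0
```

Run:
```python
from h import *
np.set_printoptions(precision=3,suppress=True)
s=read_state(); print(s['position'],s['tcp_rot'],s['force'],s['moment'],s['time_s'],s['opening'],s['joint_positions'])
w=snap('wrist','w2'); d=snap('side','d2')
cv2.imwrite('pics/w2s.png',np.hstack([cv2.resize(w['color'],(440,330)),cv2.resize(d['color'][150:420,150:470],(360,304))[:330].copy() if 0 else cv2.resize(d['color'][130:430,130:460],(360,330))]))
```

```text
[ 0.444 -0.088  0.214] [[-0.23   0.973 -0.   ]
 [ 0.973  0.23  -0.   ]
 [-0.    -0.    -1.   ]] [-0.678  0.039 -1.295] [-0.034 -0.128  0.007] 4.325 0.2635778407957798 [-25.382  17.703 106.494  -0.034  55.796 -38.686]
```

View pics/w2s.png

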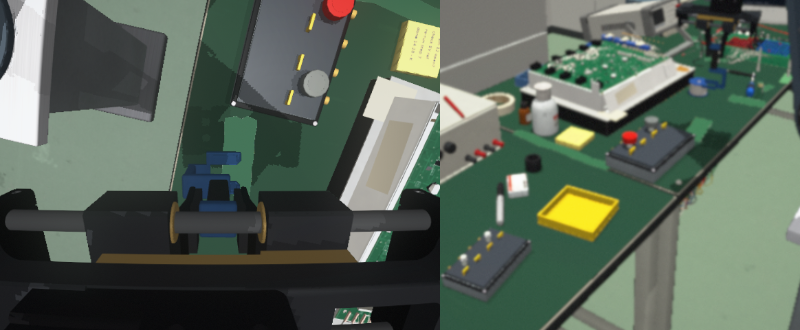

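The wrist view shows the puller hanging, but the opening of 0.264 (23 mm) means the fingers closed late and hold the knob rather than the handle. I'll set it back down and regrip.

Call:
jog_arm --pt "0 -5 -3" --pt "-0.5 -10 -6" --pt "-1 -15 -9" --pt "-1 -15 -11" --pt "-1 -15 -11.5" --pt "-1 -15 -11.5" --turn '[0,0,0,0,0,0]' --grip '[1,1,1,1,1,1]'

```text
time_s: 5.18
position: [0.4334, -0.2382, 0.099]
tcp_rot: [[-0.228, 0.974, -0.001], [0.974, 0.228, 0.001], [0.001, -0.001, -1.0]]
force: [-0.1, -0.1, -2.2]
opening: 0.263
grasp_force: 30.0
```

Call:
jog_arm --pt "0 0 -0.3" --pt "0 0 -0.6" --pt "0 0 -0.6" --turn '[0,0,0]' --grip '[1,1,1]'

```text
time_s: 5.55
position: [0.4342, -0.2378, 0.0938]
tcp_rot: [[-0.23, 0.973, 0.0], [0.973, 0.23, -0.0], [-0.0, 0.0, -1.0]]
force: [0.1, -0.0, -2.5]
opening: 0.263
grasp_force: 30.0
```

Run:
```python
from h import *
np.set_printoptions(precision=3,suppress=True)
s=read_state(); print(s['position'],s['force'],s['time_s'])
d=snap('side','d3')
cv2.imwrite('pics/d3.png',cv2.resize(d['color'][180:250,360:450],None,fx=6,fy=6,interpolation=cv2.INTER_CUBIC))
```

```text
[ 0.434 -0.238  0.094] [ 0.144 -0.024 -2.461] 5.55
```

View pics/d3.png

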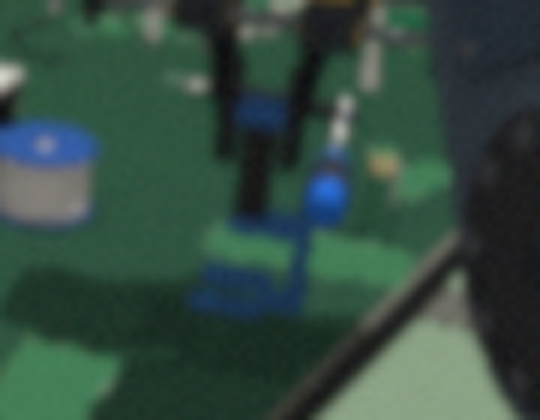

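It hangs upright, held by the knob (crop (262,112)), with the fork about 1–1.5 cm above the table. I'll lower it gently.

Call:
jog_arm --pt "0 0 -0.4" --pt "0 0 -0.8" --pt "0 0 -0.8" --turn '[0,0,0]' --grip '[1,1,1]'

```text
time_s: 5.98
position: [0.4337, -0.2378, 0.0851]
tcp_rot: [[-0.229, 0.973, -0.001], [0.973, 0.229, 0.001], [0.001, -0.001, -1.0]]
force: [-0.8, 0.0, -2.3]
opening: 0.265
grasp_force: 30.0
```

Call:
jog_arm --pt "0 0 -0.2" --pt "0 0 -0.2" --turn '[0,0]' --grip '[1,1]'

```text
time_s: 6.22
position: [0.4339, -0.238, 0.0834]
tcp_rot: [[-0.229, 0.973, -0.0], [0.973, 0.229, 0.0], [0.0, -0.0, -1.0]]
force: [0.3, 0.4, -1.7]
opening: 0.26
grasp_force: 30.0
```

Call:
jog_arm --pt "0 0 -0.2" --pt "0 0 -0.2" --turn '[0,0]' --grip '[1,1]'

```text
time_s: 6.48
position: [0.4339, -0.238, 0.0814]
tcp_rot: [[-0.229, 0.973, -0.0], [0.973, 0.229, 0.0], [0.0, -0.0, -1.0]]
force: [0.1, -0.4, -0.7]
opening: 0.263
grasp_force: 30.0
```

Call:
jog_arm --pt "0 0 -0.2" --pt "0 0 -0.2" --turn '[0,0]' --grip '[1,1]'

```text
time_s: 6.72
position: [0.4339, -0.238, 0.0794]
tcp_rot: [[-0.229, 0.973, -0.0], [0.973, 0.229, 0.0], [0.0, -0.0, -1.0]]
force: [-0.1, 0.6, -2.1]
opening: 0.264
grasp_force: 30.0
```

Call:
jog_arm --pt "0 0 -0.2" --pt "0 0 -0.2" --turn '[0,0]' --grip '[1,1]'

```text
time_s: 6.98
position: [0.4339, -0.238, 0.0774]
tcp_rot: [[-0.229, 0.973, -0.0], [0.973, 0.229, 0.0], [0.0, -0.0, -1.0]]
force: [-0.1, -0.6, -2.9]
opening: 0.265
grasp_force: 30.0
```

Call:
jog_arm --pt "0 0 -0.2" --pt "0 0 -0.2" --turn '[0,0]' --grip '[1,1]'

```text
time_s: 7.22
position: [0.4348, -0.2385, 0.0766]
tcp_rot: [[-0.229, 0.973, 0.002], [0.973, 0.229, -0.001], [-0.002, 0.001, -1.0]]
force: [-0.1, 0.6, 7.8]
opening: 0.266
grasp_force: 30.0
```

Run:
```python
from h import *
np.set_printoptions(precision=3,suppress=True)
s=read_state(); print(s['position'],s['force'],s['time_s'])
a=load('side0'); d=snap('side')
for n,c in (('0',a),('now',d)):
    h=cv2.cvtColor(c['color'],cv2.COLOR_BGR2HSV)[180:245,385:412]
    m=cv2.inRange(h,(100,140,40),(122,255,255)); k,l,st,ce=cv2.connectedComponentsWithStats(m)
    for i in range(1,k):
        if st[i,4]>8: print(n,st[i]+np.array([385,180,0,0,0]),ce[i]+[385,180])
```

```text
[ 0.435 -0.239  0.077] [-0.103  0.594  7.833] 7.225
0 [399 201   9   6  45] [402.644 203.556]
0 [410 210   2   7  10] [410.7 213. ]
0 [391 221  21  17 174] [402.287 230.115]
now [399 202   8   5  35] [402.4   203.829]
now [410 210   2   7  10] [410.7 213. ]
now [391 221  20  17 179] [401.547 230.603]
```

Touched down, and the puller stands as before. Now open a little, go down, close fully and wait for the grip before lifting.

Call:
jog_arm --pt "0 0 0" --pt "0 0 0" --pt "0 0 0" --pt "0 0 -0.7" --pt "0 0 -1.4" --pt "0 0 -2.1" --pt "0 0 -2.1" --pt "0 0 -2.1" --pt "0 0 -2.1" --pt "0 0 -2.1" --pt "0 0 -2.1" --pt "0 0 -2.1" --turn '[0,0,0,0,0,0,0,0,0,0,0,0]' --grip '[0.5,0.5,0.5,0.5,0.5,0.5,1,1,1,1,1,1]'

```text
time_s: 8.78
position: [0.4342, -0.2381, 0.0547]
tcp_rot: [[-0.229, 0.973, 0.0], [0.973, 0.229, -0.0], [-0.0, 0.0, -1.0]]
force: [0.3, -0.2, -0.1]
opening: 0.27
grasp_force: 30.0
```

Run:
```python
from h import *
np.set_printoptions(precision=3,suppress=True)
s=read_state(); print(s['position'],s['opening'],s['grasp_force'])
d=snap('side','d4')
h=cv2.cvtColor(d['color'],cv2.COLOR_BGR2HSV)[180:245,385:412]
m=cv2.inRange(h,(100,140,40),(122,255,255)); k,l,st,ce=cv2.connectedComponentsWithStats(m)
for i in range(1,k):
  if st[i,4]>8: print(st[i]+np.array([385,180,0,0,0]),ce[i]+[385,180])
cv2.imwrite('pics/d4.png',cv2.resize(d['color'][180:250,360:450],None,fx=6,fy=6,interpolation=cv2.INTER_CUBIC))
```

```text
[ 0.434 -0.238  0.055] 0.27037960519795123 29.999257028102875
[399 202   9   5  37] [402.946 203.73 ]
[410 210   2   7  12] [410.583 213.   ]
[391 221  20  17 180] [401.528 230.517]
```

View pics/d4.png

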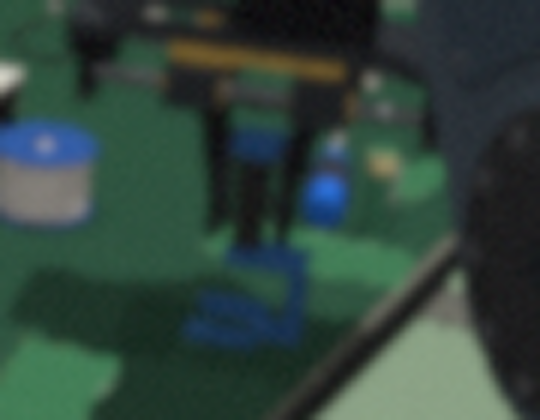

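The fork is standing properly, but the opening still reads 0.27, so the fingers may still be meeting the 24 mm knob rather than the 16 mm handle. I'll try a slightly lower grip and watch the opening.

Call:
jog_arm --pt "0 0 0" --pt "0 0 0" --pt "0 0 -0.4" --pt "0 0 -0.4" --pt "0 0 -0.4" --pt "0 0 -0.4" --pt "0 0 -0.4" --turn '[0,0,0,0,0,0,0]' --grip '[0.6,0.6,0.6,0.6,1,1,1]'

```text
time_s: 9.7
position: [0.434, -0.2381, 0.0506]
tcp_rot: [[-0.229, 0.973, 0.0], [0.973, 0.229, -0.0], [-0.0, 0.0, -1.0]]
force: [-0.3, -1.0, -0.1]
opening: 0.259
grasp_force: 30.0
```

Run:
```python
from h import *
s=read_state(); print(s['position'],s['opening'],s['grasp_force'],s['time_s'])
w=snap('wrist','w5'); d=snap('side','d5'); c=snap('scene','s5')
a=cv2.resize(w['color'][260:400,230:430],(400,280),interpolation=cv2.INTER_CUBIC)
b=cv2.resize(c['color'][270:380,310:420],(400,400),interpolation=cv2.INTER_CUBIC)
e=cv2.resize(d['color'][180:250,370:440],(400,400),interpolation=cv2.INTER_CUBIC)
a=cv2.copyMakeBorder(a,0,120,0,0,0); cv2.imwrite('pics/p9.png',cv2.resize(np.hstack([b,a]),None,fx=1,fy=1))
```

```text
[ 0.43402003 -0.23806061  0.05055199] 0.25928338814260415 30.000859200954437 9.7
```

View pics/p9.png

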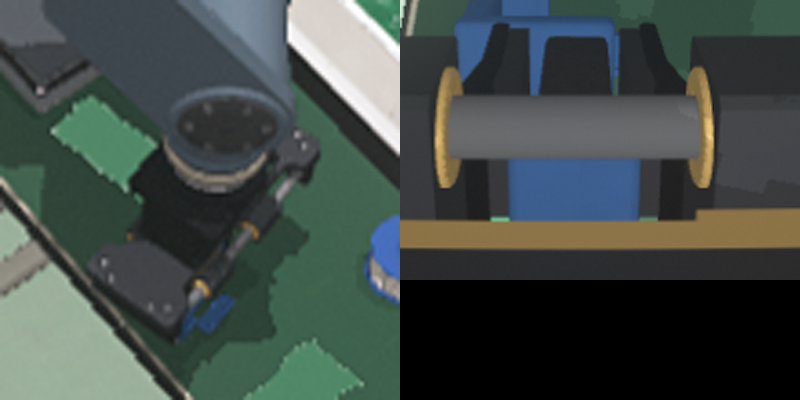

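The wrist crop shows the fingers slanting in, with the knob (510–640) touching their walls and a clear gap either side of the handle (545–610). So the wider knob always meets the fingers first. I'll grip with the flat pads on the knob and the fingers reaching down round the handle, then test-lift.

Call:
jog_arm --pt "0 0 0" --pt "0 0 0" --pt "0 0 1" --pt "0 0 2.1" --pt "0 0 2.1" --pt "0 0 2.1" --pt "0 0 2.1" --pt "0 0 2.1" --pt "0 0 2.1" --turn '[0,0,0,0,0,0,0,0,0]' --grip '[0.6,0.6,0.6,0.6,1,1,1,1,1]'

```text
time_s: 10.98
position: [0.4345, -0.2384, 0.0718]
tcp_rot: [[-0.229, 0.973, 0.001], [0.973, 0.229, -0.001], [-0.001, 0.001, -1.0]]
force: [0.8, -0.2, 5.0]
opening: 0.257
grasp_force: 29.3
```

Run:
```python
from h import *
np.set_printoptions(precision=4,suppress=True)
d=load('d2')  # side picture, box unobstructed
hsv=cv2.cvtColor(d['color'],cv2.COLOR_BGR2HSV)
def blob(c,lo,hi,roi,mn=5):
    x0,y0,x1,y1=roi
    h=cv2.cvtColor(c['color'],cv2.COLOR_BGR2HSV)[y0:y1,x0:x1]
    k,l,st,ce=cv2.connectedComponentsWithStats(cv2.inRange(h,lo,hi))
    return [(st[i]+np.array([x0,y0,0,0,0]),ce[i]+[x0,y0]) for i in range(1,k) if st[i,4]>mn]
w=load('w2')
print('wrist red',blob(w,(0,150,80),(8,255,255),(380,0,640,60)))
print('wrist yellow',blob(w,(18,120,80),(35,255,255),(380,0,570,200)))
h=cv2.cvtColor(w['color'],cv2.COLOR_BGR2HSV)
# grey cap circle
g=cv2.medianBlur(w['color'],3); gg=cv2.cvtColor(g,cv2.COLOR_BGR2GRAY)[80:160,420:500]
c=cv2.HoughCircles(gg,cv2.HOUGH_GRADIENT,1,30,param1=80,param2=12,minRadius=12,maxRadius=28); print('grey',c)
if c is not None:
    for u,v,r in c[0]: print(onz(w,u+420,v+80,.0675))
# white screws on the box
m=cv2.inRange(h,(0,0,170),(180,50,255))[0:200,320:600]; k,l,st,ce=cv2.connectedComponentsWithStats(m)
for i in range(1,k):
    if 2<st[i,4]<60: print('scr',ce[i]+[320,0],st[i,4],onz(w,*(ce[i]+[320,0]),.04))
for s,ce in blob(w,(18,120,80),(35,255,255),(380,0,570,200)): print(onz(w,*ce,.05))
```

```text
wrist red [(array([ 469,    0,   47,   30, 1116]), array([490.2133,  12.3163]))]
wrist yellow [(array([510,  14,   9,  14,  84]), array([514.1071,  20.5238])), (array([445,  19,  15,  28, 176]), array([452.1932,  32.6761])), (array([497,  57,   9,  14,  79]), array([501.0633,  63.5443])), (array([431,  79,  12,  23, 148]), array([436.0811,  89.4257])), (array([484,  99,   9,  13,  72]), array([487.875 , 105.2083])), (array([415, 131,  12,  22, 132]), array([420.947 , 141.8106])), (array([471, 140,   8,  12,  68]), array([474.6912, 145.7647]))]
grey [[[33.5 36.5 25.2]]]
[0.5352 0.0325 0.0675]
scr [444.0833 124.2083] 24 [0.5384 0.0281 0.04  ]
scr [339.4194 150.0645] 31 [ 0.4491 -0.0179  0.04  ]
scr [458.0769 179.3846] 26 [ 0.568  -0.0175  0.04  ]
scr [597.7317 194.2927] 41 [0.7143 0.0036 0.04  ]
[0.5686 0.1251 0.05  ]
[0.5187 0.1014 0.05  ]
[0.5689 0.0888 0.05  ]
[0.5189 0.0534 0.05  ]
[0.5689 0.0524 0.05  ]
[0.5191 0.0068 0.05  ]
[0.5689 0.0156 0.05  ]
```

The box is yawed about 0°, with its posts at x≈0.54: grey at y≈0.03, red at y≈0.126. The guards at x≈0.519 are consistent with that. Lift and approach for a measuring look.

Call:
jog_arm --pt "0 0 1" --pt "0 0 4" --pt "0 0 8" --pt "1 5 12" --pt "2 10 13" --pt "3 15 13" --pt "4 20 13" --pt "4.6 25 13" --pt "4.6 25.8 13" --pt "4.6 25.8 13" --pt "4.6 25.8 13" --turn '[0,0,0,-2,-4,-6,-9,-12,-13.2,-13.2,-13.2]' --grip '[1,1,1,1,1,1,1,1,1,1,1]'

```text
time_s: 12.35
position: [0.4797, 0.0194, 0.2014]
tcp_rot: [[-0.001, 1.0, -0.001], [1.0, 0.001, -0.0], [-0.0, -0.001, -1.0]]
force: [0.2, 0.6, -1.4]
opening: 0.256
grasp_force: 29.3
```

Run:
```python
from h import *
np.set_printoptions(precision=4,suppress=True)
s=read_state(); print(s['position'],s['tcp_rot'],s['force'],s['moment'])
w=snap('wrist','w6'); d=snap('side','d6'); c=snap('scene','s6')
h=cv2.cvtColor(w['color'],cv2.COLOR_BGR2HSV)
def blobs(c,lo,hi,roi,mn=8):
    x0,y0,x1,y1=roi
    h=cv2.cvtColor(c['color'],cv2.COLOR_BGR2HSV)[y0:y1,x0:x1]
    k,l,st,ce=cv2.connectedComponentsWithStats(cv2.inRange(h,lo,hi))
    return [(st[i]+np.array([x0,y0,0,0,0]),ce[i]+[x0,y0]) for i in range(1,k) if st[i,4]>mn]
for n,c_ in (('w',w),('d',d),('s',c)):
    print(n,'red',[b for b in blobs(c_,(0,170,90),(8,255,255),(0,0,640,300),30)])
for b in blobs(w,(18,120,80),(35,255,255),(0,0,640,300)): print(b[0],b[1],onz(w,*b[1],.05))
print('blue'); 
for n,c_ in (('w',w),('d',d),('s',c)): print(n,[b for b in blobs(c_,(100,130,40),(122,255,255),(0,0,640,480),25)])
a=cv2.resize(d['color'][130:290,270:450],(450,400)); b=cv2.resize(w['color'][0:400],(350,219)); b=cv2.copyMakeBorder(b,0,181,0,0,0)
cv2.imwrite('pics/p10.png',np.hstack([a,b]))
```

```text
[0.4797 0.0194 0.2014] [[-0.0005  1.     -0.0007]
 [ 1.      0.0005 -0.0002]
 [-0.0002 -0.0007 -1.    ]] [ 0.1667  0.6432 -1.4342] [-0.0807 -0.1317  0.0285]
w red [(array([373,  80,  42,  42, 814]), array([398.0946,  99.1106]))]
d red [(array([398, 165,   9,   7,  31]), array([401.8065, 167.6129])), (array([297, 250,  14,  10, 122]), array([303.5082, 254.4016]))]
s red []
[362  62   6  26 132] [364.3712  73.8106] [0.5192 0.1495 0.05  ]
[422  87   8  14  80] [425.275   92.9875] [0.5717 0.1348 0.05  ]
[360 119   6  24 105] [362.8571 131.2476] [0.5193 0.1028 0.05  ]
[420 131   7   6  30] [422.8667 133.5   ] [0.5719 0.1013 0.05  ]
[419 138   8   6  39] [422.1026 140.7179] [0.5717 0.0952 0.05  ]
[417 173   8  12  83] [420.0723 178.494 ] [0.5723 0.0622 0.05  ]
[359 176   6  23 110] [361.3909 186.8455] [0.5196 0.0545 0.05  ]
[414 213   8  11  75] [417.28   218.2533] [0.5724 0.0257 0.05  ]
[357 226   6  22 107] [359.9159 236.5888] [0.5197 0.0081 0.05  ]
[252 294   9   6  36] [256.     296.9722] [ 0.4194 -0.0536  0.05  ]
[373 294   9   6  41] [377.2195 296.878 ] [ 0.5389 -0.0535  0.05  ]
blue
[... 990 characters left out ...]
411, 329,  22,  22, 275]), array([422.1127, 338.0582])), (array([410, 342,  17,  12,  26]), array([416.1923, 349.4615])), (array([398, 384,  11,  11,  62]), array([403.0968, 388.9677])), (array([416, 396,  10,  10,  56]), array([420.7679, 400.7143])), (array([500, 445,   8,   7,  26]), array([503.2692, 448.1154])), (array([475, 447,   7,   8,  27]), array([478.0741, 450.2593])), (array([478, 455,  21,  23,  82]), array([487.9512, 466.3293])), (array([518, 461,   8,   8,  27]), array([521.2593, 463.963 ])), (array([477, 462,   8,   8,  27]), array([480.2963, 465.7407])), (array([507, 464,   8,   8,  26]), array([510.5, 467.5])), (array([531, 473,   8,   7,  27]), array([534.8148, 476.3333]))]
```

Run:
```python
from h import *
np.set_printoptions(precision=4,suppress=True)
w=load('w6');d=load('d6')
print(two(w,(398.1,99.1),d,(303.5,254.4)), onz(w,398.1,99.1,.0595), onz(w,373+21,80+21,.0595))
h=cv2.cvtColor(w['color'],cv2.COLOR_BGR2HSV)[75:125,365:420]
m=cv2.inRange(h,(0,120,40),(12,255,255))+cv2.inRange(h,(172,120,40),(180,255,255)); x,y,ww,hh=cv2.boundingRect(m); print('bbox',x+365,y+75,ww,hh)
# expected cap bbox for axis (X,Y)
def capbox(c,X,Y,z0):
    t=np.linspace(0,6.283,60); q=np.array([proj(c,(X+.017*np.cos(a),Y+.017*np.sin(a),z)) for a in t for z in (z0,z0+.016)])
    return q.min(0),q.max(0)
for X in (.5395,.5415): print(X,capbox(w,X,.1262,.0515),capbox(d,X,.1262,.0515))
# puller expected
b=np.array([.4797,.0194,.2014-.0718])
def pts(L): return np.array([b+p for p in L])
knob=[(x,y,z) for x in(-.012,.012) for y in(-.012,.012) for z in(.097,.105)]
fork=[(x,y,z) for x in(-.013,.022) for y in(-.0225,.0225) for z in(0,.006)]+[(-.032,y,z) for y in(-.009,.009) for z in(0,.046)]
for n,c in (('d',d),('w',w)):
    for nm,L in (('knob',knob),('fork+spine',fork)):
        q=np.array([proj(c,p) for p in pts(L)]); print(n,nm,q.min(0),q.max(0))
    for p in fork[:8]: print(p,proj(c,b+p)) if n=='w' else None
```

```text
(array([0.5434, 0.1268, 0.0624]), np.float64(0.005460024214102387)) [0.5466 0.1284 0.0595] [0.5432 0.1269 0.0595]
bbox 372 79 43 44
0.5395 (array([367.623 ,  78.2257]), array([412.438 , 123.6208])) (array([297.0407, 249.3462]), array([310.7617, 261.6057]))
0.5415 (array([369.971,  78.256]), array([414.8976, 123.639 ])) (array([296.3808, 249.1285]), array([310.0875, 261.3738]))
d knob [342.7082 179.7366] [356.2168 187.6347]
d fork+spine [335.2568 206.2022] [361.2646 225.4863]
w knob [287.7967 291.6326] [347.1533 351.3743]
w fork+spine [261.2776 219.2308] [350.0329 288.6161]
(-0.013, -0.0225, 0) [299.2491 280.1662]
(-0.013, -0.0225, 0.006) [298.8327 283.4054]
(-0.013, 0.0225, 0) [298.3622 219.2308]
(-0.013, 0.0225, 0.006) [297.8992 221.1275]
(0.022, -0.0225, 0) [347.6539 280.1665]
(0.022, -0.0225, 0.006) [348.3762 283.4046]
(0.022, 0.0225, 0) [349.2289 219.2454]
(0.022, 0.0225, 0.006) [350.0329 221.1422]
```

View pics/p10.png

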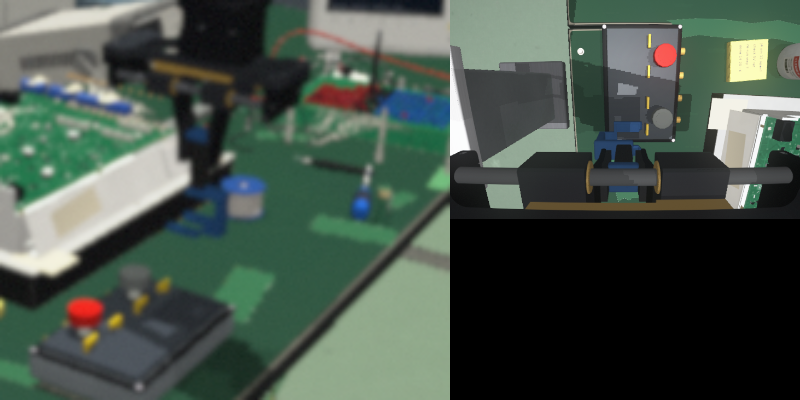

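Picture 10 (side and wrist): the puller hangs upright from the knob, the box with its red cap is at (85,310) in the left panel and the guards are visible. The projected model matches the masks to within about 2 mm. Now hover before the red cap's guard.

Call:
jog_arm --pt "0.6 4 0" --pt "0.6 8 0" --pt "0.6 10.6 0" --pt "0.6 10.6 -2" --pt "0.6 10.6 -5" --pt "0.6 10.6 -7.2" --pt "0.6 10.6 -7.2" --pt "0.6 10.6 -7.2" --turn '[0,0,0,0,0,0,0,0]' --grip '[1,1,1,1,1,1,1,1]'

```text
time_s: 13.5
position: [0.4867, 0.1255, 0.1301]
tcp_rot: [[0.0, 1.0, 0.001], [1.0, -0.0, 0.0], [0.0, 0.001, -1.0]]
force: [-0.4, 0.1, -1.5]
opening: 0.25
grasp_force: 29.3
```

```bash
cat >> h.py <<'E'
def blobs(c,lo,hi,roi,mn=8):
    x0,y0,x1,y1=roi
    h=cv2.cvtColor(c['color'],cv2.COLOR_BGR2HSV)[y0:y1,x0:x1]
    k,l,st,ce=cv2.connectedComponentsWithStats(cv2.inRange(h,lo,hi))
    return [(st[i]+np.array([x0,y0,0,0,0]),ce[i]+[x0,y0]) for i in range(1,k) if st[i,4]>mn]
E
python3 - <<'E'
from h import *
np.set_printoptions(precision=4,suppress=True)
s=read_state(); print(s['position'],s['force'],s['moment'],s['time_s'])
w=snap('wrist','w7'); d=snap('side','d7')
print('blue',blobs(w,(100,120,30),(124,255,255),(150,100,500,479),20))
for b in blobs(w,(18,120,60),(35,255,255),(150,100,640,400)): print('yel',b[0],b[1],onz(w,*b[1],.05))
print('red',blobs(w,(0,150,70),(8,255,255),(250,100,640,400),20))
print('side blue',blobs(d,(100,120,30),(124,255,255),(270,130,380,290),8))
b=s['position']-[0,0,.0718]
for n,p in dict(tipL=(.022,.0225,.006),tipR=(.022,-.0225,.006),inL=(.022,.009,.006),inR=(.022,-.009,.006),backL=(-.013,.0225,.006),backR=(-.013,-.0225,.006)).items(): print(n,proj(w,b+p),proj(d,b+p))
E
```

```text
[0.4867 0.1255 0.1301] [-0.4233  0.0791 -1.5263] [-0.0335 -0.0826  0.0065] 13.5
blue [(array([ 263,  222,   88,   70, 2965]), array([303.8024, 252.5535])), (array([289, 296,  56,  11, 578]), array([316.0952, 301.2699])), (array([291, 340,  53,  11, 574]), array([316.7735, 344.9477]))]
yel [359 199   8  30 187] [362.4385 212.7754] [0.519  0.1509 0.05  ]
yel [430 213   8  14  72] [433.2083 219.5   ] [0.5701 0.1461 0.05  ]
yel [358 260   7  28 146] [360.9315 271.7603] [0.5194 0.1063 0.05  ]
yel [425 260   9  13  67] [429.3433 265.0448] [0.5703 0.1114 0.05  ]
yel [249 294  13  60 356] [253.3315 324.9129] [0.437 0.062 0.05 ]
yel [372 294  13  60 399] [379.7719 323.4536] [0.5357 0.0632 0.05  ]
yel [ 150  365  329   19 4702] [323.6587 375.6229] [0.4922 0.0153 0.05  ]
red [(array([ 370,  225,   52,   50, 1971]), array([395.5358, 249.584 ]))]
side blue [(array([279, 164,  19,   6,  40]), array([288.325, 166.25 ])), (array([301, 168,   7,   4,  18]), array([303.9444, 169.3333])), (array([365, 200,  11,   7,  50]), array([370.6 , 203.76])), (array([317, 220,  10,   9,  69]), array([322.2464, 223.8406])), (array([311, 245,  25,  22, 263]), array([326.2662, 256.6768]))]
tipL [349.7803 221.0906] [309.4744 260.8475]
tipR [348.1758 283.3588] [319.32  253.474]
inL [349.2945 240.4442] [312.4898 258.5894]
inR [348.6523 265.3474] [316.4274 255.6405]
backL [297.6444 221.1276] [321.7543 265.0335]
backR [298.6283 283.4223] [331.3734 257.4299]
```

Run:
```python
from h import *
np.set_printoptions(precision=4,suppress=True)
w=load('w7'); w6=load('w6'); d=load('d7')
for n,c in (('w7',w),('w6',w6)):
    h=cv2.cvtColor(c['color'],cv2.COLOR_BGR2HSV); m=cv2.inRange(h,(100,100,25),(126,255,255))
    for col in (300,335,340,345,348):
        r=np.where(m[205:295,col])[0]+205
        if len(r): print(n,col,[ (g[0],g[-1]) for g in np.split(r,np.where(np.diff(r)>1)[0]+1)])
from scipy.optimize import least_squares
def capbox(c,X,Y,z0):
    t=np.linspace(0,6.283,60); q=np.array([proj(c,(X+.017*np.cos(a),Y+.017*np.sin(a),z)) for a in t for z in (z0,z0+.016)])
    return np.r_[q.min(0),q.max(0)]
obs={'w7':(w,[370,225,422,275]),'w6':(w6,[372,79,415,123])}
for n,(c,o) in obs.items():
    print(n,least_squares(lambda p:capbox(c,*p,.0515)-o,[.541,.126]).x)
f=lambda p: np.r_[capbox(w,*p)-obs['w7'][1],capbox(w6,*p)-obs['w6'][1]]
r=least_squares(f,[.541,.126,.0515],x_scale=1e-3); print(r.x,r.fun)
```

```text
w7 300 [(np.int64(222), np.int64(291))]
w7 335 [(np.int64(222), np.int64(240)), (np.int64(265), np.int64(284))]
w7 340 [(np.int64(222), np.int64(240)), (np.int64(265), np.int64(273))]
w7 345 [(np.int64(222), np.int64(240)), (np.int64(267), np.int64(273))]
w7 348 [(np.int64(222), np.int64(236)), (np.int64(270), np.int64(273))]
w6 300 [(np.int64(222), np.int64(290))]
w6 335 [(np.int64(222), np.int64(240)), (np.int64(265), np.int64(284))]
w6 340 [(np.int64(222), np.int64(240)), (np.int64(265), np.int64(273))]
w6 345 [(np.int64(222), np.int64(240)), (np.int64(267), np.int64(273))]
w6 348 [(np.int64(222), np.int64(237)), (np.int64(270), np.int64(273))]
w7 [0.5417 0.1264]
w6 [0.5424 0.1261]
[0.5425 0.126  0.0491] [ 0.0357 -1.6465  0.6869  0.7434 -1.2504  0.0558  0.3401  1.0253]
```

The fork sits within 0.3 mm of nominal in the hand. The red cap's axis is at (0.542, 0.126), so the fork is aligned after +0.7 mm in y. Lowering now to feel for the plate.

Call:
jog_arm --pt "0.2 0.07 -0.3" --pt "0.2 0.07 -0.7" --pt "0.2 0.07 -1.0" --pt "0.2 0.07 -1.0" --pt "0.2 0.07 -1.0" --turn '[0,0,0,0,0]' --grip '[1,1,1,1,1]'

```text
time_s: 14.22
position: [0.4879, 0.1267, 0.1195]
tcp_rot: [[-0.001, 1.0, -0.0], [1.0, 0.001, -0.0], [-0.0, -0.0, -1.0]]
force: [-0.1, -0.3, -1.6]
opening: 0.252
grasp_force: 29.3
```

Call:
jog_arm --pt "0 0 -0.15" --pt "0 0 -0.3" --pt "0 0 -0.3" --turn '[0,0,0]' --grip '[1,1,1]'

```text
time_s: 14.6
position: [0.4879, 0.1266, 0.1164]
tcp_rot: [[-0.001, 1.0, -0.0], [1.0, 0.001, -0.0], [-0.0, -0.0, -1.0]]
force: [-0.6, -0.6, -1.2]
opening: 0.256
grasp_force: 29.3
```

Call:
jog_arm --pt "0 0 -0.1" --pt "0 0 -0.1" --pt "0 0 -0.1" --turn '[0,0,0]' --grip '[1,1,1]'

```text
time_s: 14.98
position: [0.488, 0.1266, 0.1156]
tcp_rot: [[-0.001, 1.0, 0.0], [1.0, 0.001, -0.0], [-0.0, 0.0, -1.0]]
force: [0.3, 0.6, -1.8]
opening: 0.253
grasp_force: 29.3
```

Call:
jog_arm --pt "0 0 -0.1" --pt "0 0 -0.1" --pt "0 0 -0.1" --turn '[0,0,0]' --grip '[1,1,1]'

```text
time_s: 15.35
position: [0.488, 0.1266, 0.1145]
tcp_rot: [[-0.001, 1.0, -0.0], [1.0, 0.001, -0.0], [-0.0, -0.0, -1.0]]
force: [0.1, 0.6, -1.8]
opening: 0.257
grasp_force: 29.3
```

Call:
jog_arm --pt "0 0 -0.1" --pt "0 0 -0.1" --turn '[0,0]' --grip '[1,1]'

```text
time_s: 15.6
position: [0.4879, 0.1266, 0.1135]
tcp_rot: [[-0.001, 1.0, -0.0], [1.0, 0.001, -0.0], [-0.0, -0.0, -1.0]]
force: [0.6, -0.2, -1.9]
opening: 0.253
grasp_force: 29.3
```

Call:
jog_arm --pt "0 0 -0.1" --pt "0 0 -0.1" --turn '[0,0]' --grip '[1,1]'

```text
time_s: 15.85
position: [0.4879, 0.1266, 0.1125]
tcp_rot: [[-0.001, 1.0, -0.0], [1.0, 0.001, -0.0], [-0.0, -0.0, -1.0]]
force: [-0.8, -0.4, -1.9]
opening: 0.253
grasp_force: 29.3
```

Call:
jog_arm --pt "0 0 -0.1" --pt "0 0 -0.1" --turn '[0,0]' --grip '[1,1]'

```text
time_s: 16.1
position: [0.4879, 0.1266, 0.1115]
tcp_rot: [[-0.001, 1.0, -0.0], [1.0, 0.001, -0.0], [-0.0, -0.0, -1.0]]
force: [0.3, -0.7, -1.2]
opening: 0.256
grasp_force: 29.3
```

Call:
jog_arm --pt "0 0 -0.1" --pt "0 0 -0.1" --turn '[0,0]' --grip '[1,1]'

```text
time_s: 16.35
position: [0.4879, 0.1266, 0.1105]
tcp_rot: [[-0.001, 1.0, -0.0], [1.0, 0.001, -0.0], [-0.0, -0.0, -1.0]]
force: [-0.2, -0.6, -1.5]
opening: 0.255
grasp_force: 29.3
```

Call:
jog_arm --pt "0 0 -0.1" --pt "0 0 -0.1" --turn '[0,0]' --grip '[1,1]'

```text
time_s: 16.6
position: [0.4882, 0.1267, 0.1097]
tcp_rot: [[-0.001, 1.0, 0.001], [1.0, 0.001, 0.0], [0.0, 0.001, -1.0]]
force: [-1.5, 0.4, 0.6]
opening: 0.258
grasp_force: 29.3
```

Call:
jog_arm --pt "0 0 -0.1" --pt "0 0 -0.1" --turn '[0,0]' --grip '[1,1]'

```text
time_s: 16.85
position: [0.4884, 0.1267, 0.1089]
tcp_rot: [[-0.001, 1.0, 0.001], [1.0, 0.001, 0.0], [0.0, 0.001, -1.0]]
force: [0.4, 0.2, 3.5]
opening: 0.252
grasp_force: 29.3
```

Call:
jog_arm --pt "0 0 -0.1" --pt "0 0 -0.1" --turn '[0,0]' --grip '[1,1]'

```text
time_s: 17.1
position: [0.4885, 0.1267, 0.1079]
tcp_rot: [[-0.001, 1.0, 0.001], [1.0, 0.001, 0.0], [0.0, 0.001, -1.0]]
force: [0.2, 0.2, 6.3]
opening: 0.249
grasp_force: 29.3
```

The plate is touched at TCP z≈0.1098, and it's now pressed about 2 mm at ~8 N. Slide in.

Call:
jog_arm --pt "0.2 -0.02 -0.03" --pt "0.5 -0.02 -0.03" --pt "0.8 -0.02 -0.03" --pt "1.1 -0.02 -0.03" --pt "1.4 -0.02 -0.03" --pt "1.4 -0.02 -0.03" --turn '[0,0,0,0,0,0]' --grip '[1,1,1,1,1,1]'

```text
time_s: 17.85
position: [0.5007, 0.1265, 0.1074]
tcp_rot: [[-0.001, 1.0, -0.003], [1.0, 0.001, -0.0], [-0.0, -0.003, -1.0]]
force: [-2.7, -0.2, 6.6]
opening: 0.253
grasp_force: 29.3
```

Call:
jog_arm --pt "0.3 0 0" --pt "0.6 0 0" --pt "0.9 0 0" --pt "0.9 0 0" --turn '[0,0,0,0]' --grip '[1,1,1,1]'

```text
time_s: 18.35
position: [0.5097, 0.1265, 0.1074]
tcp_rot: [[-0.001, 1.0, -0.003], [1.0, 0.001, -0.0], [-0.0, -0.003, -1.0]]
force: [-2.5, -0.9, 6.6]
opening: 0.253
grasp_force: 29.3
```

Call:
jog_arm --pt "0.3 0 0" --pt "0.6 0 0" --pt "0.9 0 0" --pt "0.9 0 0" --turn '[0,0,0,0]' --grip '[1,1,1,1]'

```text
time_s: 18.85
position: [0.5187, 0.1264, 0.1074]
tcp_rot: [[-0.001, 1.0, -0.003], [1.0, 0.001, -0.0], [-0.0, -0.003, -1.0]]
force: [-2.8, -0.5, 7.0]
opening: 0.249
grasp_force: 29.3
```

Call:
jog_arm --pt "0.3 0 0" --pt "0.6 0 0" --pt "0.9 0 0" --pt "1.2 0 0" --pt "1.5 0 0" --pt "1.8 0 0" --pt "1.8 0 0" --turn '[0,0,0,0,0,0,0]' --grip '[1,1,1,1,1,1,1]'

```text
time_s: 19.73
position: [0.5368, 0.1264, 0.1075]
tcp_rot: [[-0.001, 1.0, -0.003], [1.0, 0.001, -0.0], [-0.0, -0.003, -1.0]]
force: [-2.4, -0.9, 6.6]
opening: 0.249
grasp_force: 29.3
```

Run:
```python
from h import *
np.set_printoptions(precision=4,suppress=True)
s=read_state(); print(s['position'],s['force'],s['moment'])
w=snap('wrist','w8'); d=snap('side','d8')
print('blue',blobs(w,(100,120,30),(124,255,255),(150,100,500,479),20))
print('red',blobs(w,(0,150,70),(8,255,255),(250,100,640,400),20))
for b in blobs(w,(18,120,60),(35,255,255),(150,100,640,290)): print('yel',b[0],b[1])
print('side blue',blobs(d,(100,120,30),(124,255,255),(270,190,380,290),8),'red',blobs(d,(0,150,70),(8,255,255),(270,190,380,290),8))
b=s['position']-[0,0,.0718]
q=np.array([proj(d,b+p) for p in [(x,y,z) for x in(-.012,.012) for y in(-.012,.012) for z in(.097,.105)]]); print('knob exp',q.min(0),q.max(0))
for p in [(-.032,.009,0),(-.032,.009,.046),(-.013,.0225,.006)]: print(p,proj(d,b+p))
```

```text
[0.5368 0.1264 0.1075] [-2.4277 -0.8819  6.5581] [ 0.0019  0.4607 -0.0038]
blue [(array([ 262,  222,   88,   70, 2530]), array([299.0747, 252.3727])), (array([289, 297,  56,  10, 550]), array([316.5   , 301.5382])), (array([291, 340,  53,  11, 573]), array([316.6387, 344.9686]))]
red [(array([ 302,  235,   51,   53, 1125]), array([330.7227, 252.5973])), (array([634, 245,   6,  29,  56]), array([635.9286, 256.4821]))]
yel [288 205   7  33 214] [291.2009 220.8037]
yel [371 220  11  16 168] [375.7619 227.5   ]
yel [369 271  10  14 108] [372.7037 276.4074]
side blue [(array([357, 200,  19,   7, 107]), array([365.972, 203.   ])), (array([299, 225,  10,   7,  52]), array([303.7115, 228.2885])), (array([302, 248,  17,  21, 162]), array([312.5185, 257.0802])), (array([293, 262,   9,   6,  36]), array([297.2778, 264.3333]))] red [(array([298, 251,  12,  10,  67]), array([302.0746, 256.209 ]))]
knob exp [298.2696 223.403 ] [312.0975 232.4279]
(-0.032, 0.009, 0) [313.3703 269.2869]
(-0.032, 0.009, 0.046) [313.8073 252.9668]
(-0.013, 0.0225, 0.006) [303.9598 267.2374]
```

The fork hasn't shifted in the hand. Last millimetres now, watching fx.

Call:
jog_arm --pt "0.2 0 0" --pt "0.4 0 0" --pt "0.4 0 0" --turn '[0,0,0]' --grip '[1,1,1]'

```text
time_s: 20.2
position: [0.5406, 0.1264, 0.1074]
tcp_rot: [[-0.001, 1.0, -0.003], [1.0, 0.001, -0.0], [-0.0, -0.003, -1.0]]
force: [-2.5, 0.4, 6.8]
opening: 0.254
grasp_force: 29.3
```

Call:
jog_arm --pt "0.1 0 0" --pt "0.1 0 0" --turn '[0,0]' --grip '[1,1]'

```text
time_s: 20.45
position: [0.5414, 0.1264, 0.1074]
tcp_rot: [[-0.001, 1.0, -0.003], [1.0, 0.001, -0.0], [-0.0, -0.003, -1.0]]
force: [-3.4, -0.3, 7.0]
opening: 0.255
grasp_force: 29.3
```

Call:
jog_arm --pt "0.1 0 0" --pt "0.1 0 0" --turn '[0,0]' --grip '[1,1]'

```text
time_s: 20.7
position: [0.5423, 0.1264, 0.1074]
tcp_rot: [[-0.001, 1.0, -0.004], [1.0, 0.001, -0.0], [-0.0, -0.004, -1.0]]
force: [-2.6, 0.2, 7.2]
opening: 0.253
grasp_force: 29.3
```

Call:
jog_arm --pt "0.1 0 0" --pt "0.1 0 0" --turn '[0,0]' --grip '[1,1]'

```text
time_s: 20.95
position: [0.5433, 0.1264, 0.1074]
tcp_rot: [[-0.001, 1.0, -0.004], [1.0, 0.001, -0.0], [-0.0, -0.004, -1.0]]
force: [-3.3, -0.2, 6.0]
opening: 0.252
grasp_force: 29.3
```

Call:
jog_arm --pt "0.1 0 0" --pt "0.1 0 0" --turn '[0,0]' --grip '[1,1]'

```text
time_s: 21.2
position: [0.5442, 0.1264, 0.1074]
tcp_rot: [[-0.001, 1.0, -0.004], [1.0, 0.001, -0.0], [-0.0, -0.004, -1.0]]
force: [-2.9, -0.2, 6.1]
opening: 0.253
grasp_force: 29.3
```

Call:
jog_arm --pt "0.1 0 0" --pt "0.1 0 0" --turn '[0,0]' --grip '[1,1]'

```text
time_s: 21.45
position: [0.5445, 0.1264, 0.1073]
tcp_rot: [[-0.001, 1.0, -0.005], [1.0, 0.001, -0.0], [-0.0, -0.005, -1.0]]
force: [-3.9, -0.1, 7.6]
opening: 0.254
grasp_force: 29.3
```

Run:
```python
from h import *
np.set_printoptions(precision=4,suppress=True)
s=read_state(); print(s['position'],s['force'],s['moment'])
w=snap('wrist','w9'); d=snap('side','d9')
h=cv2.cvtColor(w['color'],cv2.COLOR_BGR2HSV); m=cv2.inRange(h,(100,100,25),(126,255,255))
print('blue',blobs(w,(100,120,30),(124,255,255),(150,100,400,295),20))
mr=cv2.inRange(h,(0,150,70),(8,255,255))[200:300,250:380]
for row in (236,240,245,250,255,260,265,270): 
    r=np.where(mr[row-200])[0]+250; print(row,(r.min(),r.max()) if len(r) else None, end=' ')
print(cv2.boundingRect(mr))
def capbox(c,X,Y,z0):
    t=np.linspace(0,6.283,60); q=np.array([proj(c,(X+.017*np.cos(a),Y+.017*np.sin(a),z)) for a in t for z in (z0,z0+.016)])
    return np.r_[q.min(0),q.max(0)]
for X in (.541,.543,.545): print(X,capbox(w,X,.1262,.0515))
for p in [(.022,.0225,.006),(.022,-.0225,.006)]: print(proj(w,s['position']-[0,0,.0718]+p))
for p in [(.543,.1262,.0675),(.543,.1262,.0515)]: print('cap c',proj(w,p))
```

```text
[0.5445 0.1264 0.1073] [-3.9146 -0.0804  7.5517] [-0.0625  0.7745  0.0153]
blue [(array([298, 222,  52,  19, 768]), array([325.5729, 229.2812])), (array([ 262,  241,   77,   51, 1644]), array([289.1746, 264.1946])), (array([340, 265,   8,   9,  51]), array([343.2549, 270.0588]))]
236 (np.int64(305), np.int64(322)) 240 (np.int64(297), np.int64(330)) 245 (np.int64(294), np.int64(334)) 250 (np.int64(291), np.int64(337)) 255 (np.int64(333), np.int64(338)) 260 (np.int64(335), np.int64(339)) 265 (np.int64(335), np.int64(339)) 270 (np.int64(335), np.int64(338)) (40, 35, 50, 43)
0.541 [284.4222 233.1109 339.565  291.7258]
0.543 [287.6642 233.1163 342.8101 291.7348]
0.545 [290.9074 233.1218 346.0548 291.7433]
[350.5183 221.1662]
[348.8105 283.4635]
cap c [315.2213 266.3332]
cap c [315.4528 258.0208]
```

Post contact felt: fx rose and x stalled at 0.5445, matching a cap axis at 0.5425. Back off 1.5 mm and rise to just below the cap.

Call:
jog_arm --pt "-0.15 0 0" --pt "-0.15 0 0" --pt "-0.15 0 0.2" --pt "-0.15 0 0.5" --pt "-0.15 0 0.8" --pt "-0.15 0 0.9" --pt "-0.15 0 0.9" --turn '[0,0,0,0,0,0,0]' --grip '[1,1,1,1,1,1,1]'

```text
time_s: 22.42
position: [0.5444, 0.1264, 0.1158]
tcp_rot: [[-0.001, 1.0, -0.003], [1.0, 0.001, -0.0], [-0.0, -0.003, -1.0]]
force: [-2.0, 0.4, -3.4]
opening: 0.255
grasp_force: 29.4
```

Call:
jog_arm --pt "0 0 0.1" --pt "0 0 0.2" --pt "0 0 0.2" --turn '[0,0,0]' --grip '[1,1,1]'

```text
time_s: 22.8
position: [0.5447, 0.1265, 0.1181]
tcp_rot: [[-0.001, 1.0, -0.002], [1.0, 0.001, -0.0], [-0.0, -0.002, -1.0]]
force: [-4.4, -1.0, -2.9]
opening: 0.258
grasp_force: 29.4
```

Call:
jog_arm --pt "0 0 0.1" --pt "0 0 0.1" --turn '[0,0]' --grip '[1,1]'

```text
time_s: 23.05
position: [0.5449, 0.1265, 0.1192]
tcp_rot: [[-0.001, 1.0, -0.001], [1.0, 0.001, -0.0], [-0.0, -0.001, -1.0]]
force: [-4.7, -0.2, -3.4]
opening: 0.253
grasp_force: 29.5
```

Call:
jog_arm --pt "-0.15 0 0" --pt "-0.25 0 0" --pt "-0.25 0 0" --turn '[0,0,0]' --grip '[1,1,1]'

```text
time_s: 23.42
position: [0.5439, 0.1264, 0.1196]
tcp_rot: [[-0.001, 1.0, 0.002], [1.0, 0.001, 0.0], [0.0, 0.002, -1.0]]
force: [-1.9, 0.6, -3.2]
opening: 0.255
grasp_force: 29.5
```

Run:
```python
from h import *
np.set_printoptions(precision=4,suppress=True)
s=read_state(); print(s['position'],s['force'],s['moment'])
w=snap('wrist','w10'); d=snap('side','d10')
print('blue',blobs(w,(100,120,30),(124,255,255),(150,100,400,360),20))
print('red',blobs(w,(0,150,70),(8,255,255),(250,100,400,300),20))
print('side blue',blobs(d,(100,120,30),(124,255,255),(280,210,350,290),8),'red',blobs(d,(0,150,70),(8,255,255),(270,190,380,290),8))
b=s['position']-[0,0,.0718]
for p in [(-.032,.009,0),(-.032,.009,.046),(-.013,.0225,.006),(.022,.0225,.006),(0,0,.101)]: print(p,proj(d,b+p),proj(w,b+p))
```

```text
[0.5439 0.1264 0.1196] [-1.9488  0.6388 -3.1695] [-0.0295  0.4865  0.015 ]
blue [(array([298, 222,  52,  19, 605]), array([328.2132, 228.281 ])), (array([ 262,  241,   87,   51, 1765]), array([292.6028, 264.4504])), (array([289, 296,  56,  11, 553]), array([316.5009, 301.5262])), (array([291, 340,  53,  11, 573]), array([316.7277, 344.9564]))]
red [(array([ 290,  230,   49,   40, 1003]), array([314.8654, 244.651 ]))]
side blue [(array([297, 220,  10,   7,  49]), array([301.5714, 223.2041])), (array([298, 242,  18,  22, 139]), array([309.3165, 249.777 ])), (array([292, 258,   9,   6,  26]), array([295.2308, 260.2692]))] red [(array([298, 250,  11,  10,  89]), array([303.    , 254.2472]))]
(-0.032, 0.009, 0) [311.0691 264.2169] [271.0653 238.1519]
(-0.032, 0.009, 0.046) [311.4639 247.7657] [261.0211 259.4903]
(-0.013, 0.0225, 0.006) [301.6311 262.1441] [297.5378 221.1055]
(0.022, 0.0225, 0.006) [289.9639 258.1053] [349.6742 221.0938]
(0, 0, 0.101) [302.8275 222.5979] [317.5142 321.4385]
```

The fork is just meeting the cap's underside (upper face z≈0.0518) and the cap is still seated. Pull straight up in small steps.

Call:
jog_arm --pt "0 0 0.05" --pt "0 0 0.1" --pt "0 0 0.1" --turn '[0,0,0]' --grip '[1,1,1]'

```text
time_s: 23.9
position: [0.5435, 0.1264, 0.1203]
tcp_rot: [[-0.001, 1.0, 0.001], [1.0, 0.001, 0.0], [0.0, 0.001, -1.0]]
force: [-1.5, -0.3, -5.4]
opening: 0.255
grasp_force: 29.5
```

Call:
jog_arm --pt "0 0 0.05" --pt "0 0 0.1" --pt "0 0 0.1" --turn '[0,0,0]' --grip '[1,1,1]'

```text
time_s: 24.28
position: [0.5432, 0.1264, 0.121]
tcp_rot: [[-0.001, 1.0, 0.0], [1.0, 0.001, -0.0], [-0.0, 0.0, -1.0]]
force: [0.4, 0.3, -9.2]
opening: 0.255
grasp_force: 29.5
```

Call:
jog_arm --pt "0 0 0.05" --pt "0 0 0.1" --pt "0 0 0.1" --turn '[0,0,0]' --grip '[1,1,1]'

```text
time_s: 24.65
position: [0.543, 0.1265, 0.1222]
tcp_rot: [[-0.001, 1.0, 0.0], [1.0, 0.001, -0.0], [-0.0, 0.0, -1.0]]
force: [0.2, -0.1, -9.9]
opening: 0.252
grasp_force: 29.5
```

Call:
jog_arm --pt "0 0 0.05" --pt "0 0 0.1" --pt "0 0 0.1" --turn '[0,0,0]' --grip '[1,1,1]'

```text
time_s: 25.02
position: [0.543, 0.1264, 0.1233]
tcp_rot: [[-0.001, 1.0, 0.0], [1.0, 0.001, -0.0], [-0.0, 0.0, -1.0]]
force: [0.1, -0.8, -10.6]
opening: 0.255
grasp_force: 29.5
```

Call:
jog_arm --pt "0 0 0.05" --pt "0 0 0.1" --pt "0 0 0.1" --turn '[0,0,0]' --grip '[1,1,1]'

```text
time_s: 25.4
position: [0.5426, 0.1265, 0.1243]
tcp_rot: [[-0.001, 1.0, -0.001], [1.0, 0.001, 0.0], [0.0, -0.001, -1.0]]
force: [0.4, 0.1, -10.0]
opening: 0.253
grasp_force: 29.5
```

Run:
```python
from h import *
np.set_printoptions(precision=4,suppress=True)
s=read_state(); print(s['position'],s['force'],s['moment'])
w=snap('wrist','w11'); d=snap('side','d11')
print('blue',blobs(w,(100,120,30),(124,255,255),(150,100,400,360),20))
print('red',blobs(w,(0,150,70),(8,255,255),(250,100,400,300),20))
print('side blue',blobs(d,(100,120,30),(124,255,255),(280,210,350,290),8),'red',blobs(d,(0,150,70),(8,255,255),(270,190,380,290),8))
```

```text
[0.5426 0.1265 0.1243] [ 0.3895  0.1369 -9.9745] [ 0.0055 -0.1214  0.0555]
blue [(array([299, 222,  52,  19, 610]), array([328.7705, 228.2361])), (array([ 263,  240,   86,   52, 1790]), array([292.8866, 263.7994])), (array([289, 296,  56,  11, 574]), array([315.9564, 301.3066])), (array([291, 340,  53,  11, 572]), array([316.7727, 344.9493]))]
red [(array([ 292,  230,   49,   42, 1000]), array([317.614, 244.977]))]
side blue [(array([297, 218,  10,   7,  54]), array([301.8889, 221.2037])), (array([298, 241,  18,  22, 143]), array([309.4825, 248.2098])), (array([292, 256,   7,   5,  20]), array([294.9 , 258.05]))] red [(array([298, 248,  11,  10,  92]), array([303.1413, 252.6196]))]
```

The cap is sliding up with the fork at about 8.5 N, with no slip in the hand. Continue.

Call:
jog_arm --pt "0 0 0.1" --pt "0 0 0.2" --pt "0 0 0.3" --pt "0 0 0.4" --pt "0 0 0.5" --pt "0 0 0.6" --pt "0 0 0.7" --pt "0 0 0.8" --pt "0 0 0.9" --pt "0 0 1.0" --pt "0 0 1.0" --turn '[0,0,0,0,0,0,0,0,0,0,0]' --grip '[1,1,1,1,1,1,1,1,1,1,1]'

```text
time_s: 26.88
position: [0.5436, 0.1263, 0.1345]
tcp_rot: [[-0.001, 1.0, 0.001], [1.0, 0.001, -0.0], [-0.0, 0.001, -1.0]]
force: [-1.3, -1.2, -1.9]
opening: 0.253
grasp_force: 29.5
```

Call:
jog_arm --pt "0 0 0.2" --pt "0 0 0.5" --pt "0 0 0.8" --pt "0 0 1.2" --pt "0 0 1.6" --pt "0 0 2.0" --pt "0 0 2.0" --turn '[0,0,0,0,0,0,0]' --grip '[1,1,1,1,1,1,1]'

```text
time_s: 27.75
position: [0.5433, 0.1265, 0.1547]
tcp_rot: [[-0.001, 1.0, 0.001], [1.0, 0.001, 0.0], [0.0, 0.001, -1.0]]
force: [-0.5, -0.3, -2.7]
opening: 0.253
grasp_force: 29.5
```

Run:
```python
from h import *
np.set_printoptions(precision=4,suppress=True)
s=read_state(); print(s['position'],s['force'],s['moment'])
w=snap('wrist','w12'); d=snap('side','d12')
print('blue',blobs(w,(100,120,30),(124,255,255),(150,100,400,360),20))
print('red',blobs(w,(0,150,70),(8,255,255),(250,100,400,300),20))
print('side blue',blobs(d,(100,120,30),(124,255,255),(280,190,350,290),8),'red',blobs(d,(0,150,70),(8,255,255),(270,190,380,290),8))
for n in ('side0','d12'):
    c=load(n); print(n,blobs(c,(18,120,80),(35,255,255),(200,285,310,360),100))
c=load('d12')
h=cv2.cvtColor(c['color'],cv2.COLOR_BGR2HSV)[285:360,200:310]; m=cv2.inRange(h,(18,120,60),(35,255,255))
k=max(cv2.findContours(m,cv2.RETR_EXTERNAL,2)[0],key=cv2.contourArea)
ap=cv2.approxPolyDP(k,4,True)[:,0]+[200,285]; print(ap.tolist())
for u,v in ap: print((u,v),onz(c,u,v,.022),onz(c,u,v,0))
```

```text
[0.5433 0.1265 0.1547] [-0.5122 -0.2784 -2.6772] [-0.0145 -0.1108 -0.0376]
blue [(array([299, 222,  52,  19, 664]), array([327.2575, 228.5015])), (array([ 263,  241,   76,   51, 1708]), array([290.6639, 263.3144])), (array([340, 266,   9,   8,  48]), array([344.3542, 270.375 ])), (array([289, 296,  56,  11, 562]), array([316.1157, 301.4199])), (array([291, 340,  53,  11, 573]), array([316.7277, 344.9564]))]
red [(array([294, 232,  49,  43, 970]), array([320.2691, 246.7546]))]
side blue [(array([298, 206,   9,   8,  52]), array([301.8846, 209.6923])), (array([301, 229,  16,  22, 153]), array([310.6863, 237.2092])), (array([291, 244,   8,   6,  25]), array([293.88, 246.36]))] red [(array([297, 237,  12,  10, 102]), array([302.6569, 241.4412]))]
side0 [(array([ 219,  298,   75,   52, 2500]), array([256.6416, 322.8452]))]
d12 [(array([ 219,  298,   75,   52, 2494]), array([256.674 , 322.8252]))]
[[245, 298], [220, 322], [219, 332], [269, 349], [293, 320], [293, 311]]
(np.int64(245), np.int64(298)) [0.5759 0.3119 0.022 ] [0.5974 0.2878 0.    ]
(np.int64(220), np.int64(322)) [0.5615 0.4103 0.022 ] [0.5826 0.3898 0.    ]
(np.int64(219), np.int64(332)) [0.5404 0.4362 0.022 ] [0.5607 0.4167 0.    ]
(np.int64(269), np.int64(349)) [0.4247 0.42   0.022 ] [0.4408 0.3998 0.    ]
(np.int64(293), np.int64(320)) [0.4393 0.3173 0.022 ] [0.4559 0.2934 0.    ]
(np.int64(293), np.int64(311)) [0.4577 0.2908 0.022 ] [0.475  0.2659 0.    ]
```

Popped free: the force dropped to the carried weight and the cap rides on the fork. Tray centre at about (0.509, 0.353), yaw about 9.5°. Carry it over gently, then check the tray in the wrist view.

Call:
jog_arm --pt "0 0.3 0.3" --pt "-0.1 1 0.6" --pt "-0.3 2.2 1" --pt "-0.5 4 1" --pt "-0.8 6 1" --pt "-1.1 8 1" --pt "-1.4 10 1" --pt "-1.6 11.5 1" --pt "-1.7 12.5 1" --pt "-1.7 13 1" --pt "-1.7 13 1" --turn '[0,1,2,3,4,5,6,7,8,9,9]' --grip '[1,1,1,1,1,1,1,1,1,1,1]'

```text
time_s: 29.22
position: [0.5261, 0.2564, 0.1642]
tcp_rot: [[-0.157, 0.988, 0.0], [0.988, 0.157, -0.0], [-0.0, 0.0, -1.0]]
force: [-0.5, -0.9, -1.8]
opening: 0.257
grasp_force: 29.5
```

Run:
```python
from h import *
np.set_printoptions(precision=4,suppress=True)
s=read_state(); print(s['position'],s['tcp_rot'][:2,0],s['force'])
w=snap('wrist','w13'); d=snap('side','d13')
print('red',blobs(w,(0,150,70),(8,255,255),(250,100,400,300),20))
h=cv2.cvtColor(w['color'],cv2.COLOR_BGR2HSV)[0:290]; m=cv2.inRange(h,(20,140,60),(35,255,255))
k=max(cv2.findContours(m,cv2.RETR_EXTERNAL,2)[0],key=cv2.contourArea); print(cv2.contourArea(k))
ap=cv2.approxPolyDP(k,4,True)[:,0]
for u,v in ap: print((u,v),onz(w,u,v,.022))
```

```text
[0.5261 0.2564 0.1642] [-0.1575  0.9875] [-0.4791 -0.8518 -1.8359]
red [(array([294, 232,  50,  43, 991]), array([320.1403, 246.7608]))]
19466.0
(np.int32(240), np.int32(39)) [0.441  0.3998 0.022 ]
(np.int32(246), np.int32(174)) [0.4578 0.2936 0.022 ]
(np.int32(382), np.int32(174)) [0.5744 0.3121 0.022 ]
(np.int32(388), np.int32(39)) [0.5579 0.4183 0.022 ]
```

Tray corners from the wrist: centre (0.508, 0.356), yaw 9°, with sides matching 120 x 110. Go over it and down.

Call:
jog_arm --pt "-0.1 0.5 0" --pt "-0.3 2 0" --pt "-0.5 4 0" --pt "-0.8 6 0" --pt "-1.1 8 0" --pt "-1.2 9.3 0" --pt "-1.3 10 0" --pt "-1.3 10 -0.5" --pt "-1.3 10 -1.5" --pt "-1.3 10 -2.7" --pt "-1.3 10 -4" --pt "-1.3 10 -4.5" --turn '[0,0,0,0,0,0,0,0,0,0,0,0]' --grip '[1,1,1,1,1,1,1,1,1,1,1,1]'

```text
time_s: 30.82
position: [0.5123, 0.3558, 0.1176]
tcp_rot: [[-0.157, 0.988, -0.002], [0.988, 0.157, -0.001], [-0.001, -0.003, -1.0]]
force: [0.8, -0.5, -1.6]
opening: 0.251
grasp_force: 29.5
```

Call:
jog_arm --pt "0 0 -0.7" --pt "0 0 -1.5" --pt "0 0 -2.3" --pt "0 0 -3" --pt "0 0 -3.4" --pt "0 0 -3.6" --pt "0 0 -3.6" --turn '[0,0,0,0,0,0,0]' --grip '[1,1,1,1,1,1,1]'

```text
time_s: 31.7
position: [0.513, 0.3564, 0.0832]
tcp_rot: [[-0.157, 0.988, 0.0], [0.988, 0.157, -0.0], [-0.0, 0.0, -1.0]]
force: [0.1, -0.6, -2.4]
opening: 0.254
grasp_force: 29.5
```

Call:
jog_arm --pt "0 0 -0.15" --pt "0 0 -0.3" --pt "0 0 -0.3" --turn '[0,0,0]' --grip '[1,1,1]'

```text
time_s: 32.08
position: [0.5129, 0.3564, 0.0802]
tcp_rot: [[-0.157, 0.988, -0.0], [0.988, 0.157, -0.0], [-0.0, -0.0, -1.0]]
force: [-0.2, 0.5, -3.2]
opening: 0.255
grasp_force: 29.5
```

Call:
jog_arm --pt "0 0 -0.1" --pt "0 0 -0.2" --pt "0 0 -0.2" --turn '[0,0,0]' --grip '[1,1,1]'

```text
time_s: 32.45
position: [0.5129, 0.3564, 0.0781]
tcp_rot: [[-0.157, 0.988, -0.0], [0.988, 0.157, -0.0], [-0.0, -0.0, -1.0]]
force: [0.4, -0.6, -1.7]
opening: 0.252
grasp_force: 29.5
```

Call:
jog_arm --pt "0 0 -0.1" --pt "0 0 -0.1" --turn '[0,0]' --grip '[1,1]'

```text
time_s: 32.7
position: [0.5129, 0.3564, 0.0771]
tcp_rot: [[-0.157, 0.988, -0.0], [0.988, 0.157, -0.0], [-0.0, -0.0, -1.0]]
force: [-0.9, -0.4, -3.0]
opening: 0.252
grasp_force: 29.5
```

Call:
jog_arm --pt "0 0 -0.1" --pt "0 0 -0.1" --turn '[0,0]' --grip '[1,1]'

```text
time_s: 32.95
position: [0.5129, 0.3564, 0.0761]
tcp_rot: [[-0.157, 0.988, -0.0], [0.988, 0.157, -0.0], [-0.0, -0.0, -1.0]]
force: [0.2, -0.3, -0.8]
opening: 0.253
grasp_force: 29.5
```

Call:
jog_arm --pt "0 0 -0.05" --pt "0 0 -0.1" --pt "0 0 -0.1" --turn '[0,0,0]' --grip '[1,1,1]'

```text
time_s: 33.33
position: [0.5133, 0.3566, 0.0758]
tcp_rot: [[-0.157, 0.988, 0.001], [0.988, 0.157, 0.0], [0.0, 0.001, -1.0]]
force: [0.6, 0.4, 3.0]
opening: 0.252
grasp_force: 29.5
```

Floor felt. Ease off, open, and withdraw straight up.

Call:
jog_arm --pt "0 0 0.05" --pt "0 0 0.05" --pt "0 0 0.05" --pt "0 0 0.05" --pt "0 0 0.05" --pt "0 0 0.05" --pt "0 0 1" --pt "0 0 3" --pt "0 0 6" --pt "0 0 10" --pt "0 0 13" --pt "0 0 13" --turn '[0,0,0,0,0,0,0,0,0,0,0,0]' --grip '[1,1,0.4,0.4,0.4,0.4,0.4,0.4,0.4,0.4,0.4,0.4]'

```text
time_s: 34.83
position: [0.5148, 0.3574, 0.2088]
tcp_rot: [[-0.157, 0.988, 0.007], [0.988, 0.157, 0.003], [0.002, 0.007, -1.0]]
force: [0.9, 0.4, 0.4]
opening: 0.601
grasp_force: 0.0
```

Run:
```python
from h import *
np.set_printoptions(precision=4,suppress=True)
s=read_state(); print(s['position'],s['force'],s['time_s'])
w=snap('wrist','w14'); d=snap('side','d14')
B=blobs(w,(100,110,30),(124,255,255),(100,0,540,290),20); R=blobs(w,(0,150,70),(8,255,255),(100,0,540,290),20)
print(B,R)
Bd=blobs(d,(100,110,30),(124,255,255),(200,220,320,350),8); Rd=blobs(d,(0,150,70),(8,255,255),(200,220,320,350),8); print(Bd,Rd)
a=np.radians(9.0); Rz=np.array([[np.cos(a),-np.sin(a),0],[np.sin(a),np.cos(a),0],[0,0,1]])
b=np.array([.5131,.3566,.0045])
for n,c in(('w',w),('d',d)):
    q=np.array([proj(c,b+Rz@p) for p in [(x,y,z) for x in(-.012,.012) for y in(-.012,.012) for z in(.097,.105)]]); print(n,'knob exp',q.min(0),q.max(0))
    t=np.linspace(0,6.28,60); q=np.array([proj(c,b+[.017*np.cos(u),.017*np.sin(u),z]) for u in t for z in(.004,.020)]); print(n,'cap exp',q.min(0),q.max(0))
    q=np.array([proj(c,b+Rz@p) for p in [(x,y,z) for x in(-.013,.022) for y in(-.0225,.0225) for z in(0,.006)]+[(-.032,y,z) for y in(-.009,.009) for z in(0,.046)]]); print(n,'fork exp',q.min(0),q.max(0))
```

```text
[0.5148 0.3574 0.2088] [0.874  0.4335 0.3609] 34.825
[] [(array([300, 202,  31,  24, 302]), array([316.553 , 209.7848]))]
[(array([246, 280,  15,  11, 102]), array([253.0588, 284.6275])), (array([250, 306,  19,  23, 157]), array([262.0127, 314.4076])), (array([243, 324,   7,   4,  15]), array([246.    , 325.4667]))] [(array([248, 313,  14,  13, 127]), array([254.6457, 319.4252]))]
w knob exp [298.2311 223.5619] [329.277  255.4573]
w cap exp [297.1668 199.2944] [330.5118 234.4204]
w fork exp [279.767  193.5385] [334.9292 236.1103]
d knob exp [244.3943 278.5354] [260.6287 290.3159]
d cap exp [246.0538 311.6203] [262.2788 327.2793]
d fork exp [240.0039 307.9676] [269.5119 331.4297]
```

The side view agrees with the prediction: knob, fork and cap are all where an upright puller with the cap on its fork should be. The hand is clear.

```bash
python3 -c "
from rig import *
print(hand_in())"
```

```text
the job is handed in; nothing more can be done
None
```

The job is handed in, but no verdict came back: in the last camera check the puller stood upright in the tray with the red cap on its fork and the arm clear (34.8 s used), though the fingers held it by the 24 mm knob, which is wider than the handle, rather than by the handle itself.

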